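Share the dog biscuits out over the slow-feeder tray

ROBOT

A 7-joint arm with a two-finger parallel gripper is mounted at the origin on the work surface. World frame = base frame: x ahead of the robot, y to its left, z up, the work surface at z = 0. Lengths are in m, angles in rad, forces in N, time in s.
With the tool pointing down it reaches from about 0.425 to 0.825 m from the base axis. Payload 3.6 kg.
Tool frame: the origin (TCP) lies where the fingers leave the gripper's body, on its centre line; the fingertips stand 73 mm ahead of it and the grasp point (between the pads) lies 54 mm ahead of it; z points along the fingers, y is the line along which they close (so a half turn about z gives the same grasp; the last joint's range is limited). The gripper opens to 85 mm and grips with 20 to 120 N. Pads are 22 mm wide; open, the fingers measure 114 mm over their backs; the gripper's body (76 mm by 85 mm) begins 54 mm behind the grasp point. The pads swing forward as they close: fully open they stand 13 mm farther back than shut.
Start: joints at [-1.181, 0.615, -0.013, 1.423, 0.008, 1.103, -0.04], TCP at [0.263, 0.595, 0.304] pointing down, gripper open.
Joint ranges: [-3.12, 3.12], [-0.3, 2.06], [-1.34, 1.32], [0.26, 2.42], [-1.36, 4.5], [0.01, 1.98], [-2.84, 2.84]. Speed limits (rad/s): [2.79, 2.79, 3.14, 3.14, 3.14, 3.14, 3.14].

INTERFACE

Orientations are given as a unit quaternion [x, y, z, w].
In Python, from station import arm, snapshot, camera_info, ticket gives the robot as it stands. Calls block until the motion is done:
- arm.movep(position, orientation): joint-space move of the TCP to a pose.
- arm.line_to(position, velocity=0.15, ori=None): straight line of the TCP; ori=None keeps the orientation; velocity is the mean speed in m/s.
- arm.move_j(angles): joint-space move.
- arm.move_gripper(opening, effort=None): opening from 0.0 (shut) to 1.0 (fully open); effort is the grip in N (None keeps the last); returns when the fingers have stopped.
- arm.pause(seconds).
- arm.ik(position, orientation): joint angles nearest the present ones, or None.
- snapshot(name): name is "side" or "top"; returns the picture (420x560x3 uint8, blue, green, red); there is no depth.
- camera_info(name): a dict with "fx", "fy", "cx", "cy" (pixels), "R" (3x3) and "t" (3): a world point X has camera coordinates R X + t. Camera axes: x right, y down, z forward; pixel columns grow to the right and rows downward; lengths in m; the calibration is good to about 2 mm. A picture is of the moment at which its call begins. camera_info takes no time and is no camera call.
A pose or a line that the arm cannot do raises arm.MotionError and nothing moves.
- ticket.finish_job(): hands the job in; it is judged then, once.
Readings, each from a call of its own:
- arm.read_time(): time.
- arm.read_joint_positions(): joint angles.
- arm.read_dq(): joint speeds.
- arm.read_effort(): joint torques, N m.
- arm.read_tool_pos(): TCP position.
- arm.read_eef_rot(): TCP orientation.
- arm.read_ft_force(): force on the tool from outside, world axes, zero at the start.
- arm.read_wrist_torque(): the same for the moment, N m.
- arm.read_opening(): opening from 0.0 (shut) to 1.0 (fully open).
- arm.read_finger_force(): force on a finger pad.
Only numpy, scipy, OpenCV 4.12 (cv2) and the standard library are available. Lean on these libraries where they do the work, as an engineer would, in place of code of your own. Each camera call takes 0.05 s, during which the arm holds its last target. There are 200 camera calls.

TASK

Pick up the steel scoop by its wooden grip, tip it over the three-bay feeding tray and shake its eight biscuits out, spread over the tray so that every bay gets at least two and none is left over or lands outside. Do not touch the biscuits with the fingers. Then stand the empty scoop level on its cork mat again, setting it down rather than dropping it, let go, and leave the bowl, tub and nail clipper alone.

Things in the scene. Friction and masses are not known exactly. Their poses are not given: they have to be found in the camera images.
- scoop: The shaker: open steel scoop, 160 (x) by 60 (y), 0.15 to 0.31 kg empty. Origin: centre of its underside; z up, open mouth at the -x end, closed back at +x. Floor 5 thick; walls 4 thick, 36 high, open above (inside 52 wide). A bridge (x -12 to 22, z 52 to 56) carries the wooden grip. It starts level on the mat, mouth roughly away from the robot, the biscuits in its rear part
- grip (a point): centre of the wooden grip, a block 50 (x) by 18 (y) by 42 high standing on the scoop's bridge; this point is at x = 5, y = 0, z = 78 in the scoop's frame, the grip's top at z = 98; pinch it across y (18)
- mouth (a point): middle of the scoop's pouring edge (x = -80, y = 0, z = 12 in the scoop's frame): the last 40 mm of the floor, from x = -40 to the mouth, ramps up by 10 degrees, from z = 5 to z = 12, so that biscuits do not slip out by themselves
- mat: cork mat where the scoop stands and must return to, 220 (x) by 130 (y) by 4 thick, fixed; origin: centre of its underside, on the bench
- tray: white ceramic slow-feeder tray, 124 (x) by 260 (y), fixed; origin: centre of its underside. Floor 8 thick, rim 6 thick and 30 high; two ribs 4 thick along x at y = -42 and +42, 22 high, part it into three bays in a row along y, each about 112 by 80. It lies to the left or right of the mat
- bay0 (a point): centre of the floor of the bay at the tray's -y end (y = -84)
- bay1 (a point): centre of the floor of the middle bay
- bay2 (a point): centre of the floor of the bay at the tray's +y end (y = +84)
- bowl: terracotta bowl, 110 across, 50 high, bystander; origin under its centre
- tub: lidded plastic tub, 88 (with its tab 98) by 118 by 87 high, bystander; origin under its centre
- clipper: steel nail clipper lying flat, 80 long, 13 wide, 14 high, bystander; origin under its centre
- biscuit0: chunky brown biscuit, 20 by 20 by 16 high, 11 g, origin at its centre; unshaken it slides on steel once the steel is sloped 25 to 36 degrees (differs from start to start), on the ramp at the mouth 10 degrees later; shaking along the floor moves it sooner
- biscuit1: chunky brown biscuit, 20 by 20 by 16 high, 11 g, origin at its centre; unshaken it slides on steel once the steel is sloped 25 to 36 degrees (differs from start to start), on the ramp at the mouth 10 degrees later; shaking along the floor moves it sooner
- biscuit2: chunky brown biscuit, 20 by 20 by 16 high, 11 g, origin at its centre; unshaken it slides on steel once the steel is sloped 25 to 36 degrees (differs from start to start), on the ramp at the mouth 10 degrees later; shaking along the floor moves it sooner
- biscuit3: chunky brown biscuit, 20 by 20 by 16 high, 11 g, origin at its centre; unshaken it slides on steel once the steel is sloped 25 to 36 degrees (differs from start to start), on the ramp at the mouth 10 degrees later; shaking along the floor moves it sooner
- biscuit4: chunky brown biscuit, 20 by 20 by 16 high, 11 g, origin at its centre; unshaken it slides on steel once the steel is sloped 25 to 36 degrees (differs from start to start), on the ramp at the mouth 10 degrees later; shaking along the floor moves it sooner
- biscuit5: chunky brown biscuit, 20 by 20 by 16 high, 11 g, origin at its centre; unshaken it slides on steel once the steel is sloped 25 to 36 degrees (differs from start to start), on the ramp at the mouth 10 degrees later; shaking along the floor moves it sooner
- biscuit6: chunky brown biscuit, 20 by 20 by 16 high, 11 g, origin at its centre; unshaken it slides on steel once the steel is sloped 25 to 36 degrees (differs from start to start), on the ramp at the mouth 10 degrees later; shaking along the floor moves it sooner
- biscuit7: chunky brown biscuit, 20 by 20 by 16 high, 11 g, origin at its centre; unshaken it slides on steel once the steel is sloped 25 to 36 degrees (differs from start to start), on the ramp at the mouth 10 degrees later; shaking along the floor moves it sooner

How it is judged:
By the outcome, as a careful person would: the job done as asked, in the order asked, and still so for the second after the job is handed in, with the robot touching nothing.
It also fails if it takes over 72 s, if anything falls off the work surface, if the arm or the gripper's body presses on something with over 40 N, if the wrist force passes 120 N, or if a joint passes its speed limit or range.

## Working session

There is one attempt and no reset: what is moved stays moved. The work goes in short steps, each a Python script; the robot and the scene stay as the last script left them, time stands still between calls to the robot, and variables do not carry over. Pictures are saved under pics/ and viewed, at most 10 in all, crops included, and the job is handed in when it is done.

```bash
ls; mkdir -p pics; python3 - <<'E'
from station import arm, snapshot, camera_info
import cv2
for n in("top","side"):
    cv2.imwrite(f"pics/{n}0.png",cv2.resize(snapshot(n),(800,600),interpolation=cv2.INTER_CUBIC)); print(n,camera_info(n))
print(arm.read_time(),arm.read_tool_pos(),arm.read_eef_rot())
E
```

```text
pics
top {'fx': 432.8381888173858, 'fy': 432.8381888173858, 'cx': 286.2306357765086, 'cy': 209.223104275334, 'R': array([[ 0.00258718, -0.99957587,  0.02900679],
       [-0.98718727, -0.00718088, -0.15940427],
       [ 0.15954496, -0.02822272, -0.98678715]]), 't': array([0.00376727, 0.62592122, 0.96958699])}
side {'fx': 475.892442889368, 'fy': 475.892442889368, 'cx': 273.86927627554707, 'cy': 220.5789680912743, 'R': array([[-0.87802432, -0.47850503,  0.0103063 ],
       [-0.3698407 ,  0.66464985, -0.6491983 ],
       [ 0.30379458, -0.57382359, -0.76054937]]), 't': array([0.54974563, 0.27101292, 0.84343238])}
0.1 [0.26232572 0.5941298  0.30284029] [ 2.06363415e-01  9.78474711e-01 -1.15638526e-03 -2.09607534e-04]
```

View pics/top0.png

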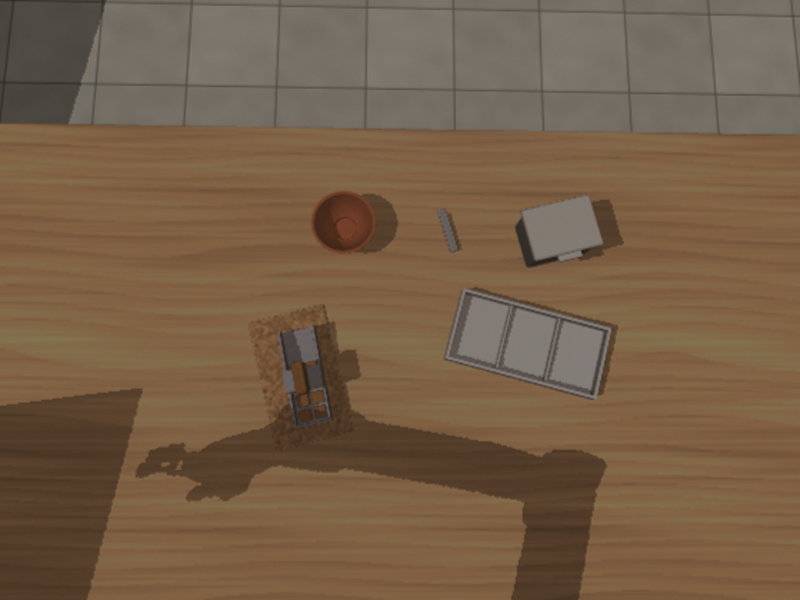

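View pics/side0.png

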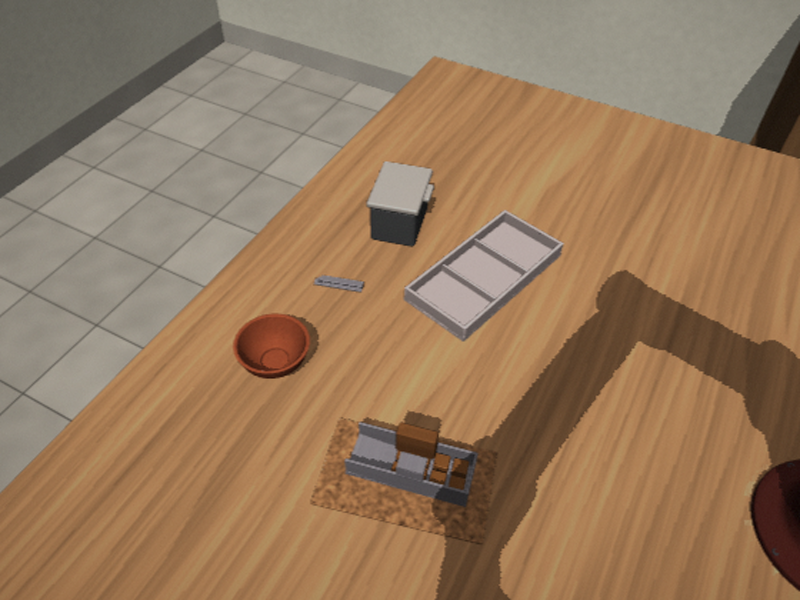

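The top view shows the mat and scoop at about (300,375), mouth up and away from the robot, and the tray at (528,343) to its right. The bowl is at (345,222), the clipper at (448,230) and the tub at (562,230). The side view agrees, with the grip at (418,440). Next I'll zoom in for exact corners.

```bash
python3 - <<'E'
from station import snapshot
import cv2,numpy as np
t=snapshot("top");s=snapshot("side")
a=cv2.resize(t[210:315,170:255],None,fx=5,fy=5,interpolation=cv2.INTER_CUBIC)
b=cv2.resize(s[285:385,215:350],None,fx=5,fy=5,interpolation=cv2.INTER_CUBIC)
def tick(im,x0,y0,f):
    for i in range(0,im.shape[1]//f,10):
        cv2.putText(im,str(x0+i),(i*f,10),0,.35,(255,255,255),1); cv2.line(im,(i*f,0),(i*f,im.shape[0]),(255,255,0) ,1) if i%20==0 else 0
    for i in range(0,im.shape[0]//f,10):
        cv2.putText(im,str(y0+i),(0,i*f),0,.35,(255,255,255),1); cv2.line(im,(0,i*f),(im.shape[1],i*f),(255,255,0),1) if i%20==0 else 0
    return im
cv2.imwrite("pics/c1.png",tick(a,170,210,5));cv2.imwrite("pics/c2.png",tick(b,215,285,5))
E
```

```text
(no output)
```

View pics/c1.png

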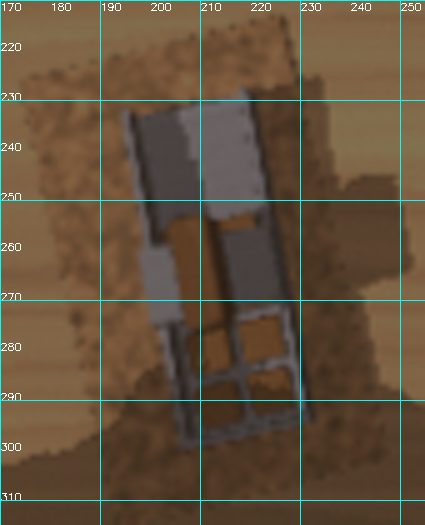

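View pics/c2.png

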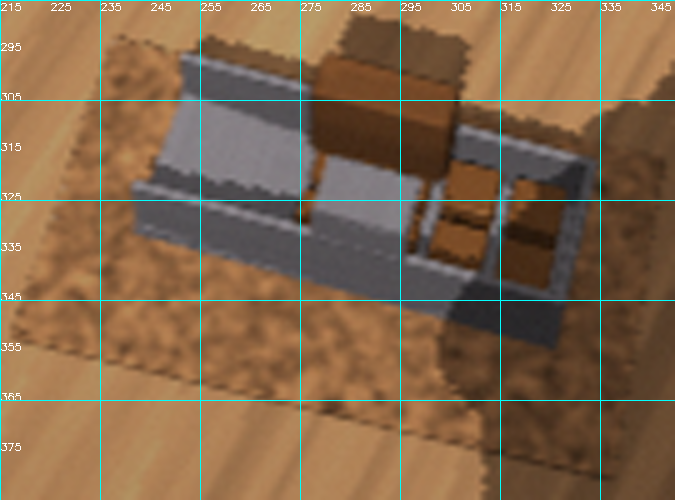

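```bash
cat > h.py <<'E'
from station import arm, snapshot, camera_info
import numpy as np, cv2
from scipy.optimize import least_squares
from scipy.spatial.transform import Rotation as Ro
CAM={n:camera_info(n) for n in("top","side")}
def proj(n,P):
    c=CAM[n];q=np.atleast_2d(P)@np.array(c["R"]).T+c["t"]
    return np.c_[c["fx"]*q[:,0]/q[:,2]+c["cx"],c["fy"]*q[:,1]/q[:,2]+c["cy"]]
def fit(obs,p0):
    def f(p):
        R=Ro.from_euler("z",p[3]).as_matrix();r=[]
        for n,m,uv in obs: r+=list((proj(n,R@(np.array(m)/1000)+p[:3])-uv)[0])
        return r
    s=least_squares(f,p0,loss="soft_l1");return s.x,np.round(np.array(s.fun).reshape(-1,2),1)
E
python3 - <<'E'
from h import *
o=[("top",(-80,-30,36),(195,232)),("top",(-80,30,36),(219,228)),("top",(80,-30,36),(206,299)),("top",(80,30,36),(232,294)),
("top",(-20,-9,98),(203,254.5)),("top",(30,9,98),(215.5,275)),
("side",(-80,30,36),(252,296)),("side",(-80,-30,36),(242,322)),("side",(-80,-30,0),(242,332)),("side",(80,-30,0),(326,354)),("side",(80,30,36),(333,317)),
("side",(-20,9,98),(280.5,295.5)),("side",(30,9,98),(307,302))]
p,r=fit(o,[.5,.2,.004,np.pi+.1]);print("scoop",p.round(4),r.tolist())
k=.7
o=[("top",m,(u*k,v*k)) for m,u,v in [((62,130,30),464,290),((62,-130,30),611,325),((-62,-130,30),597,398),((-62,130,30),446,359)]]
o+=[("side",m,(u*k,v*k)) for m,u,v in [((62,130,30),404,292),((62,-130,30),507,213),((-62,-130,30),562,243),((-62,130,30),464,329)]]
t,r=fit(o,[.5,-.2,0,-.2]);print("tray",t.round(4),r.tolist())
# grip height, free triangulation of grip top corners
for a,b in [((203,254.5),None)]: pass
tr=Ro.from_euler("z",t[3]).as_matrix()
for sgn in(1,-1):
  for by in(84,0,-84):
    out=[]
    for th in range(0,75,10):
        b=t[3]+np.pi
        Rs=Ro.from_euler("z",b).as_matrix()@Ro.from_euler("y",-np.radians(th)).as_matrix()
        M=tr@np.array([-.025,by/1000,.045])+t[:3]
        org=M-Rs@[-.08,0,0]
        Rt=Rs@np.diag([sgn,-sgn,-1])
        tcp=org+Rs@[.005,0,.080+.054]
        q=arm.ik(list(tcp),list(Ro.from_matrix(Rt).as_quat()))
        out.append(None if q is None else np.round(q,2).tolist())
    print(sgn,by,(Rs@[-1,0,0]).round(2),M.round(3),tcp.round(3),out)
f=[arm.read_ft_force() for _ in range(4)];print(f,arm.read_time())
E
```

```text
scoop [ 5.0010e-01  1.7700e-01 -7.0000e-04  3.3538e+00] [[-0.8, 0.2], [0.3, -1.0], [0.4, 0.9], [0.1, 0.4], [0.4, -0.7], [0.1, -0.4], [-0.3, -0.7], [-0.6, 0.6], [0.2, -0.0], [-0.1, 1.2], [1.8, 0.1], [-0.7, -0.5], [0.7, 0.2]]
tray [ 0.558  -0.1982 -0.0115 -0.2481] [[-0.3, -1.2], [0.2, 0.9], [-0.1, -0.2], [0.2, -0.2], [0.4, -1.3], [-2.8, -1.1], [0.1, 1.3], [1.2, 2.0]]
1 84 [ 0.33 -0.08 -0.94] [ 0.554 -0.111  0.034] [ 0.648 -0.134  0.159] [[0.13, 0.56, 0.02, 2.05, -0.02, 0.53, 1.49], [0.13, 0.62, 0.04, 1.87, -0.05, 0.83, 1.52], [0.15, 0.7, 0.03, 1.68, -0.05, 1.11, 1.53], [0.17, 0.8, 0.01, 1.49, -0.04, 1.38, 1.52], [0.19, 0.92, -0.03, 1.29, -0.03, 1.63, 1.5], [0.22, 1.05, -0.08, 1.08, -0.01, 1.88, 1.47], None, None]
1 0 [ 0.33 -0.08 -0.94] [ 0.534 -0.192  0.034] [ 0.628 -0.216  0.159] [[0.27, 0.56, 0.07, 2.05, -0.08, 0.53, 1.72], [0.23, 0.62, 0.11, 1.87, -0.07, 0.83, 1.71], [0.23, 0.7, 0.12, 1.68, -0.06, 1.11, 1.69], [0.24, 0.8, 0.11, 1.49, -0.04, 1.38, 1.67], [0.26, 0.92, 0.08, 1.29, -0.01, 1.63, 1.65], [0.28, 1.05, 0.02, 1.08, 0.02, 1.89, 1.62], None, None]
1 -84 [ 0.33 -0.08 -0.94] [ 0
[... 904 characters left out ...]
95, 0.83, 1.5, -0.46, 1.48, -1.01], [-0.08, 1.06, 0.85, 1.3, -0.44, 1.72, -1.03], [-0.03, 1.18, 0.85, 1.09, -0.41, 1.96, -1.04], None, None]
-1 -84 [ 0.33 -0.08 -0.94] [ 0.513 -0.274  0.034] [ 0.607 -0.297  0.159] [[0.11, 0.65, 0.58, 2.01, -0.58, 0.65, -0.74], [-0.05, 0.8, 0.87, 1.84, -0.61, 1.0, -0.72], [-0.04, 0.89, 0.88, 1.65, -0.51, 1.24, -0.82], [-0.01, 0.98, 0.89, 1.46, -0.45, 1.48, -0.88], [0.03, 1.09, 0.89, 1.26, -0.41, 1.72, -0.91], [0.08, 1.21, 0.89, 1.05, -0.37, 1.95, -0.93], None, None]
[array([-0.44326993,  0.51560334, -0.445973  ]), array([-0.44326993,  0.51560334, -0.445973  ]), array([-0.44326993,  0.51560334, -0.445973  ]), array([-0.44326993,  0.51560334, -0.445973  ])] 0.2
```

```bash
python3 - <<'E'
from h import *
t=snapshot("top")[195:285,305:435];s=snapshot("side")[140:245,275:405]
f=5
def tick(im,x0,y0):
    im=cv2.resize(im,None,fx=6,fy=3*2 if 0 else 6,interpolation=cv2.INTER_NEAREST) if 0 else cv2.resize(im,None,fx=3,fy=3,interpolation=cv2.INTER_CUBIC)
    return im
a=cv2.resize(t,None,fx=3,fy=3,interpolation=cv2.INTER_CUBIC);b=cv2.resize(s,None,fx=3,fy=3,interpolation=cv2.INTER_CUBIC)
# overlay model of scoop/tray at nominal height, fitted in plane
im=np.zeros((600,790,3),np.uint8);im[:270,:390]=a;im[:315,400:790]=b
im[280:280+270,:390]=a;im[320:,400:790]=b[:280]
k=.7
o=[("top",m,(u*k-.3,v*k-.3)) for m,u,v in [((62,130,30),464,290),((62,-130,30),611,325),((-62,-130,30),597,398),((-62,130,30),446,359)]]
def fz(p): 
    R=Ro.from_euler("z",p[2]).as_matrix()
    return np.concatenate([(proj(n,R@(np.array(m)/1000)+[p[0],p[1],0])-uv)[0] for n,m,uv in o])
q=least_squares(fz,[.56,-.2,-.25]);print(q.x,q.fun.round(1))
R=Ro.from_euler("z",q.x[2]).as_matrix()
for n,x0,y0,ox,oy in(("top",305,195,0,280),("side",275,140,400,320)):
    for z in(0,.03):
        P=np.array([[x,y,z] for x,y in[(.062,.13),(.062,-.13),(-.062,-.13),(-.062,.13)]])@R.T+[q.x[0],q.x[1],0]
        uv=(proj(n,P)-[x0,y0]+.5)*3+[ox,oy]
        cv2.polylines(im,[uv.round().astype(int)],True,(0,255,0) if z else (0,0,255),1)
    print(n,(proj(n,P)).round(1).tolist())
cv2.imwrite("pics/tray.png",im)
E
```

```text
[ 0.5572811  -0.1949905  -0.24084867] [-1.1 -1.1  0.8  0.5  0.7 -0.  -0.4  0.5]
top [[323.4, 201.6], [428.2, 227.7], [418.3, 278.3], [311.5, 251.5]]
side [[283.1, 201.0], [352.1, 145.2], [394.1, 168.5], [326.6, 230.2]]
```

View pics/tray.png

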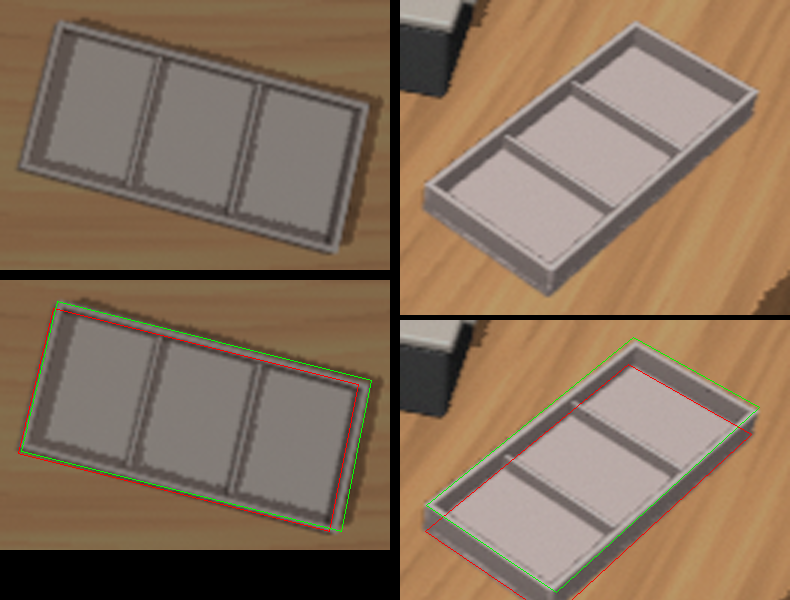

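The side and top overlays put the tray at about (0.557, -0.194), yaw -0.24, with the rim within roughly 1 px. Next I'll refit the scoop and grasp it.

```bash
cat >> h.py <<'E'
TRAY=np.array([.5568,-.1945,0]);TYAW=-.2415
def pose(org,yaw,th,dz=.081):
    """TCP pose for scoop origin/yaw and mouth-down tilt th (deg)"""
    Rs=Ro.from_euler("z",yaw).as_matrix()@Ro.from_euler("y",-np.radians(th)).as_matrix()
    return list(np.asarray(org)+Rs@[.005,0,dz+.054]), list(Ro.from_matrix(Rs@np.diag([1,-1,-1])).as_quat())
def bay(by,th,xm=-.025,zm=.045,s=0.,dz=.081):
    """TCP pose with the scoop's lower mouth edge over the bay; s = shift along the floor towards the mouth"""
    yaw=TYAW+np.pi
    Rs=Ro.from_euler("z",yaw).as_matrix()@Ro.from_euler("y",-np.radians(th)).as_matrix()
    M=TRAY+Ro.from_euler("z",TYAW).as_matrix()@[xm,by,zm]
    return pose(M-Rs@[-.08+s,0,0],yaw,th,dz)
E
python3 - <<'E'
from h import *
o=[("top",(-80,-30,36),(195,232)),("top",(-80,30,36),(219,228)),("top",(80,-30,36),(206,299)),("top",(80,30,36),(232,294)),
("top",(-20,-9,98),(203,254.5)),("top",(30,9,98),(215.5,275)),
("side",(-80,30,36),(252,296)),("side",(-80,-30,36),(242,322)),("side",(-80,-30,0),(242,332)),("side",(80,-30,0),(326,354)),("side",(80,30,36),(333,317)),
("side",(-20,9,98),(280.5,295.5)),("side",(30,9,98),(307,302))]
o=[(n,m,(u-.4,v-.4)) for n,m,(u,v) in o]
p,r=fit(o,[.5,.2,.004,np.pi+.1]);print(p.round(4),np.abs(r).max())
S=[p[0],p[1],.004];yaw=p[3];np.save("scoop.npy",[*S,yaw])
P,Q=pose(S,yaw,0);print(P)
arm.movep([P[0],P[1],P[2]+.10],Q)
f0=np.array(arm.read_ft_force())
arm.line_to([P[0],P[1],P[2]+.03],.12);print(arm.read_ft_force()-f0)
arm.line_to(P,.05);print(arm.read_ft_force()-f0)
arm.move_gripper(0.0,80);print(arm.read_opening(),arm.read_finger_force(),arm.read_ft_force()-f0,arm.read_time())
cv2.imwrite("pics/g.png",np.hstack([cv2.resize(snapshot("side")[230:400,180:380],(400,340)),cv2.resize(snapshot("top")[200:320,150:290],(397,340))]))
E
```

```text
[5.0080e-01 1.7760e-01 1.1000e-03 3.3535e+00] 1.8
[np.float64(0.4958649798037051), np.float64(0.17657943938387355), np.float64(0.139)]
[-0.13223165 -0.10675876  0.80752894]
[-0.34105616  0.13150968 -0.40706707]
0.19862135386316282 78.66466283798218 [-1.19370285 -0.4588121   2.2238163 ] 4.1667
```

View pics/g.png

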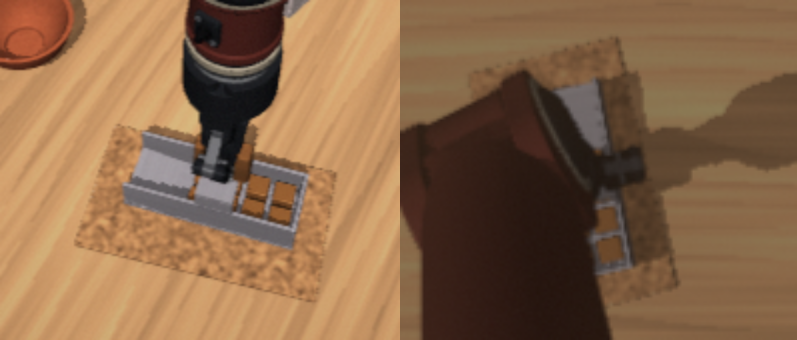

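The fingers hold the grip at 17 mm, and the scoop hasn't moved. Next: lift, carry it to the far bay and start tilting with frames.

```bash
python3 - <<'E'
from h import *
S=np.load("scoop.npy")
P,Q=pose(S[:3],S[3],0)
arm.line_to([P[0],P[1],P[2]+.02],.06)
arm.line_to([P[0],P[1],P[2]+.10],.15)
for by in (.084,0.,-.084):   # feasibility only
    print([arm.ik(*bay(by,th)) is not None for th in (0,30,40,46,50,53)])
P,Q=bay(-.084,0,zm=.10)
arm.line_to(P,.22,Q); print(arm.read_time())
fr=[]
def cap(): fr.append(snapshot("side")[100:250,230:430])
cap()
P,Q=bay(-.084,16); arm.line_to(P,.12,Q);cap()
for th in (20,24,26,28,30,32,34):
    P,Q=bay(-.084,th);arm.line_to(P,.04,Q);cap()
print(arm.read_time(),arm.read_opening(),arm.read_joint_positions())
fr=[cv2.resize(f,(266,200)) for f in fr]
cv2.imwrite("pics/m1.png",np.vstack([np.hstack(fr[i:i+3]) for i in(0,3,6)]))
E
```

```text
[True, True, True, True, True, True]
[True, True, True, True, True, True]
[True, True, True, True, True, False]
7.5417
10.9083 0.2005445950199484 [0.36960937 0.84803416 0.07587458 1.36523348 0.05189549 1.51321985
 1.74764523]
```

View pics/m1.png

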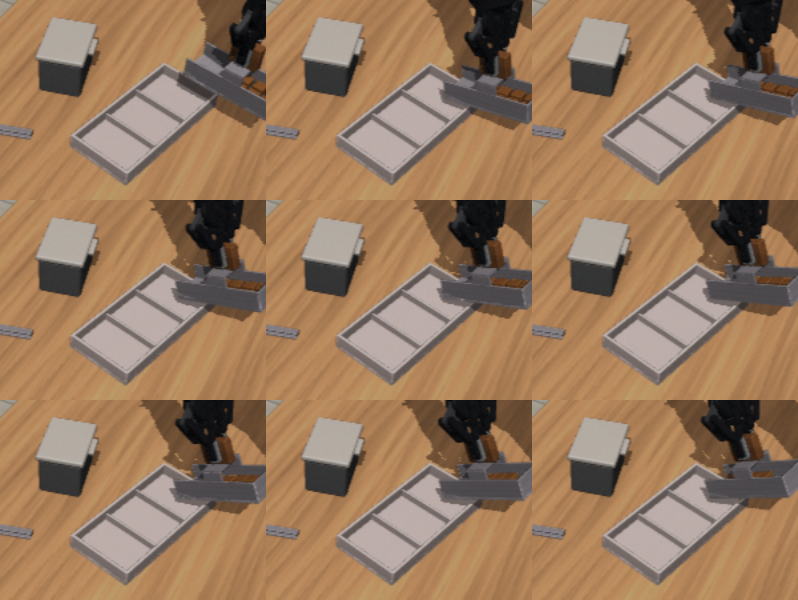

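The frames show the scoop over the far bay and the biscuits still at the rear, starting to shift at 34°. I'll tilt in small steps, count brown pixels automatically, and tip back as soon as some fall.

```bash
cat >> h.py <<'E'
def brown(by,img=None,name="side"):
    """saturated pixels on the floor area of a bay"""
    img=snapshot(name) if img is None else img
    R=Ro.from_euler("z",TYAW).as_matrix()
    P=np.array([[x,by+y,.010] for x,y in[(.053,.037),(.053,-.037),(-.053,-.037),(-.053,.037)]])@R.T+TRAY
    m=np.zeros(img.shape[:2],np.uint8);cv2.fillPoly(m,[proj(name,P).round().astype(int)],255)
    h=cv2.cvtColor(img,cv2.COLOR_BGR2HSV)
    return int(((h[...,1]>100)&(h[...,2]>40)&(m>0)).sum())
def go(by,th,v=.05,**k): P,Q=bay(by,th,**k);arm.line_to(P,v,Q)
def look(by,th=12,tag=""):
    go(by,th,.15); go(by,th,.3,zm=.16)
    im=snapshot("side"); cv2.imwrite(f"pics/raw{arm.read_time():.2f}{tag}.png",im)
    return [brown(b,im) for b in(-.084,0,.084)]
E
python3 - <<'E'
from h import *
by=-.084
base=None
for th in np.arange(34,41.1,1):
    go(by,th,.04); im=snapshot("side"); c=[brown(b,im) for b in(-.084,0,.084)]
    print(th,c,np.round(arm.read_ft_force(),2),np.round(arm.read_wrist_torque(),3),round(arm.read_time(),2))
    if base is None: base=c[0]
    if c[0]-base>20: break
print(look(by),arm.read_time())
E
```

```text
34.0 [0, 0, 0] [ 0.34  0.03 -4.51] [-0.301 -1.098  0.005] 11.21
35.0 [0, 0, 0] [-0.32  0.04 -2.96] [-0.282 -1.132 -0.052] 11.51
36.0 [0, 0, 0] [-0.56  0.96 -3.78] [-0.269 -1.06  -0.007] 11.81
37.0 [0, 0, 0] [-0.39 -0.6  -3.72] [-0.286 -1.1   -0.023] 12.11
38.0 [84, 0, 0] [ 0.31  0.2  -4.07] [-0.174 -1.115  0.022] 12.41
[149, 0, 0] 13.6917
```

```bash
python3 - <<'E'
import cv2,glob
f=sorted(glob.glob("pics/raw*.png"))[-1]
cv2.imwrite("pics/v8.png",cv2.resize(cv2.imread(f)[70:220,270:430],None,fx=4,fy=4,interpolation=cv2.INTER_CUBIC))
E
```

```text
(no output)
```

View pics/v8.png

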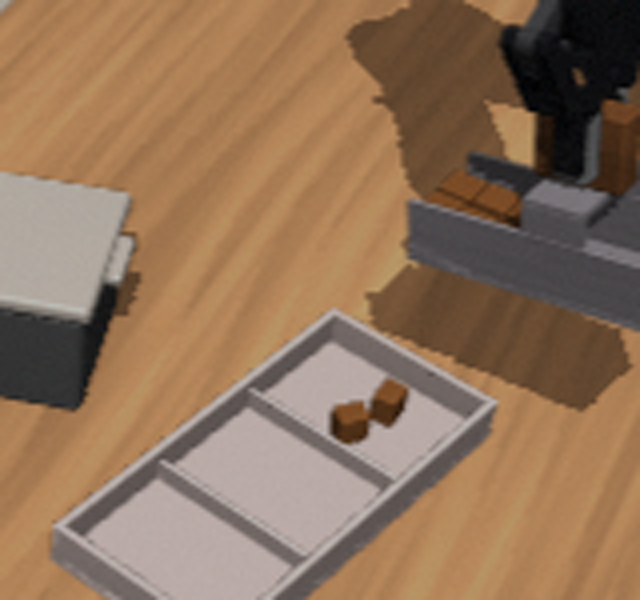

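Exactly two biscuits lie in the far bay (at 350,422 and 388,402), about 75 px each, and six remain at the scoop's mouth. On to the middle bay.

```bash
python3 - <<'E'
from h import *
by=0.
go(by,12,.12,zm=.16); go(by,12,.12); go(by,30,.08)
base=None
for th in np.arange(32,42.1,1):
    go(by,th,.04); im=snapshot("side"); c=[brown(b,im) for b in(-.084,0,.084)]
    print(th,c,round(arm.read_time(),2))
    if base is None: base=c[1]
    if c[1]-base>20: break
print(look(by),arm.read_time())
E
```

```text
32.0 [95, 0, 0] 16.77
33.0 [92, 0, 0] 17.07
34.0 [91, 0, 0] 17.37
35.0 [42, 4, 0] 17.67
36.0 [29, 7, 0] 17.97
37.0 [23, 69, 0] 18.27
[135, 146, 0] 19.5333
```

Two more fell into the middle bay (146 px), so the remaining four go into the last bay.

```bash
python3 - <<'E'
from h import *
by=.084
go(by,12,.12,zm=.16); go(by,12,.12); go(by,30,.08)
for th in np.arange(33,50.1,1):
    go(by,th,.05)
    if th%3==0: print(th,brown(by),round(arm.read_time(),2))
for _ in range(3):
    go(by,50,.15,s=.006); go(by,50,.15)
arm.pause(.2)
print(look(by,0),arm.read_time())
import glob
f=sorted(glob.glob("pics/raw*.png"))[-1]
cv2.imwrite("pics/v9.png",cv2.resize(cv2.imread(f)[70:250,230:430],None,fx=3.2,fy=3.2,interpolation=cv2.INTER_CUBIC))
E
```

```text
33.0 0 22.63
36.0 0 23.43
39.0 0 24.23
42.0 69 25.03
45.0 88 25.83
48.0 87 26.63
[31, 117, 227] 30.7
```

View pics/v9.png

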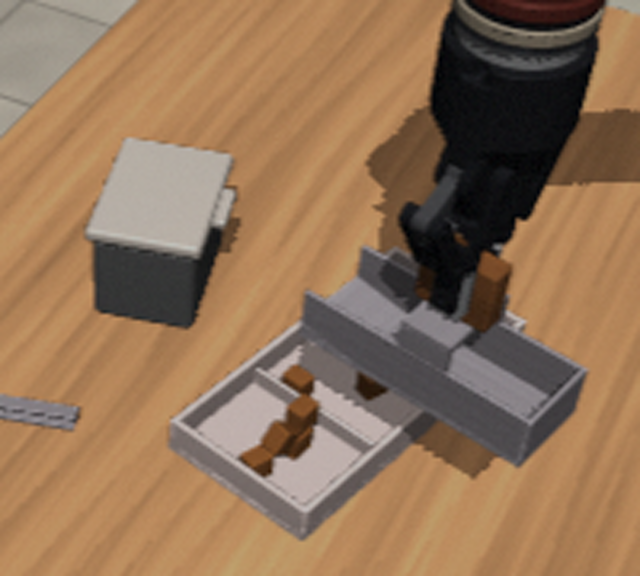

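The scoop is empty. Bay 2 holds four biscuits around (285,435), and two in the middle bay are visible at (298,377) and (372,383). Now I'll carry the scoop back and lower it in steps, watching the force.

```bash
python3 - <<'E'
from h import *
S=np.load("scoop.npy");P,Q=pose(S[:3],S[3],0)
arm.line_to([P[0],P[1],P[2]+.12],.2,Q)
arm.line_to([P[0],P[1],P[2]+.01],.12)
arm.pause(.3)
for d in (6,4,3,2,1,0):
    arm.line_to([P[0],P[1],P[2]+d/1000],.02);arm.pause(.2)
    F=[];T=[]
    for _ in range(4): arm.pause(.04);F.append(arm.read_ft_force());T.append(arm.read_wrist_torque())
    print(d,np.mean(F,0).round(2),np.mean(T,0).round(3),arm.read_time())
    if np.mean(F,0)[2]>3: break
    
print(arm.read_tool_pos(),P)
cv2.imwrite("pics/p_side.png",snapshot("side"))
E
```

```text
6 [ 0.59 -0.22 -2.66] [-0.017  0.025 -0.027] 34.2667
4 [-0.   -0.4  -2.88] [-0.003  0.006  0.019] 34.8833
3 [-0.1   0.31 -2.57] [-0.016  0.016 -0.028] 35.5
2 [-0.1   0.18 -2.87] [ 0.011  0.028 -0.012] 36.1167
1 [-0.5   0.49 -3.15] [-0.01   0.039 -0.012] 36.7333
0 [-0.06  0.58  1.97] [-0.083  0.097  0.015] 37.35
[0.4960269  0.17669548 0.13924633] [np.float64(0.4958649798037051), np.float64(0.17657943938387355), np.float64(0.139)]
```

Contact came exactly at the original height, so the scoop is level. Releasing and checking.

```bash
python3 - <<'E'
from h import *
S=np.load("scoop.npy");P,Q=pose(S[:3],S[3],0)
arm.move_gripper(.7)
arm.line_to([P[0],P[1],P[2]+.06],.08); arm.line_to([P[0],P[1],P[2]+.2],.25)
arm.move_j([-1.181,.615,-.013,1.423,.008,1.103,-.04])
s=snapshot("side");t=snapshot("top")
print([[brown(b,i,n) for b in(-.084,0,.084)] for n,i in(("side",s),("top",t))],arm.read_time())
a=cv2.resize(t[190:320,165:440],(800,378),interpolation=cv2.INTER_CUBIC)
b=cv2.resize(s[135:250,260:415],(300,222));c=cv2.resize(s[270:390,200:360],(296,222));im=np.zeros((600,800,3),np.uint8)
im[:378]=a;im[378:,:300]=b;im[378:,300:596]=c;cv2.imwrite("pics/fin.png",im)
E
```

```text
[[149, 168, 226], [120, 111, 184]] 41.3417
```

View pics/fin.png

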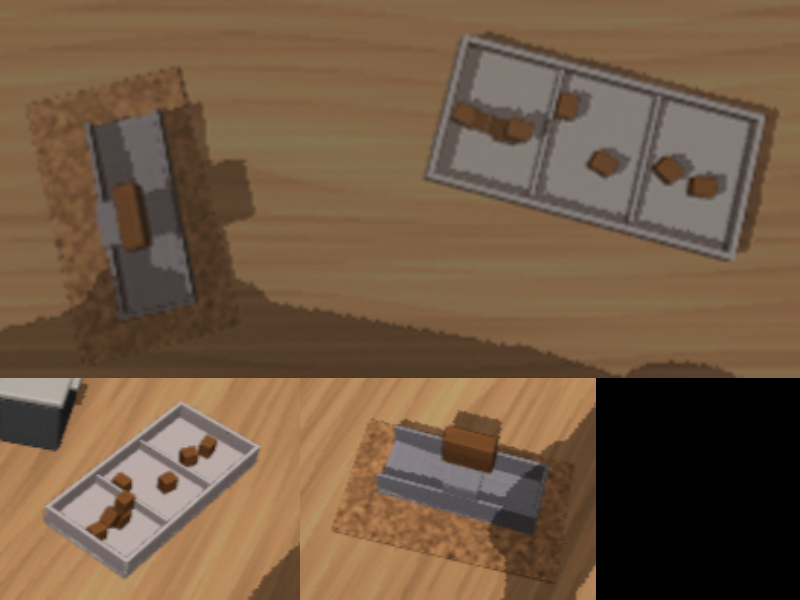

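The final views show 4, 2 and 2 biscuits, all inside the tray bays (pixels 465–520, 567/603 and 667/703). The scoop is empty and level on its mat, and the gripper is clear.

```bash
python3 -c "
from station import ticket
print(ticket.finish_job())"
```

```text
the job is handed in; nothing more can be done
None
```

The job is handed in at about 41 s of the 72 s: all eight biscuits are in the tray (2, 2 and 4 per bay), the empty scoop stands level on its mat, released, and I left the bowl, tub and clipper alone.

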